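Load the drilling nest in reverse order and wedge it

ROBOT

A 6-joint arm with a two-finger parallel gripper is mounted at the origin on a cart in front of the work surface, level with it; the furniture and walls round the work are solid. World frame = base frame: x ahead of the robot, y to its left, z up, the work surface at z = 0. Lengths are in m, angles in degrees, forces in N, time in s.
With the tool pointing down it reaches from about 0.25 to 0.725 m from the base axis. Payload 9.7 kg.
Tool frame: the origin (TCP) lies on the centre line of the jaws, within the pads' length; the fingertips stand 14 mm ahead of it and the grasp point (between the pads) lies 5 mm behind it; z points along the fingers, y is the line along which they close (so a half turn about z gives the same grasp; the last joint's range is limited). The gripper opens to 85 mm and grips with 20 to 120 N. Pads are 22 mm wide; open, the fingers measure 114 mm over their backs; the gripper's body (76 mm by 85 mm) begins 54 mm behind the grasp point. The pads swing forward as they close: fully open they stand 13 mm farther back than shut.
Start: joints at [-76.375, 4.979, 10.078, 95.1, 0, 90], TCP at [0.13, -0.535, 0.245] pointing down, gripper open.
Joint ranges: [-179.16, 179.16], [-48.56, 103.87], [-65.8, 70.77], [-126.05, 130.52], [-82.76, 87.17], [-180, 180]. Speed limits (degrees/s): [127.2, 127.2, 147.25, 180, 180, 180].

INTERFACE

Orientations are given as [roll, pitch, yaw] about the fixed x, y, z axes, in that order (R = Rz(yaw) Ry(pitch) Rx(roll)).
In Python, from workcell import bot, camera, get_calibration, ticket gives the robot as it stands. The module is installed in compiled form; this text tells all that it offers.
- The arm moves only by the tool send_rows, never from a script. Its arguments are lists of equal length, an entry for each row: "linear": the shift along the tool's x, y, z in m, a list of three; "twist": the turn, a rotation vector about the tool's x, y, z in units of 10 degrees (1.0 is 10 degrees), a list of three; "gripper": the opening in per cent of the stroke, from 0 (shut) to 100 (fully open). In form: {"linear": [[x, y, z], ...], "twist": [[wx, wy, wz], ...], "gripper": [gripper, ...]}. A call has 1 to 8 rows; each row shifts and turns the commanded pose from where the row before left it, along the tool's axes as they then stand; what a row does not reach is not made up. A row lasts 1/8 s, in which the tool goes at most 62.5 mm and 10.7 degrees, less where a joint would pass 70% of its speed; a pose out of reach is approached as far as the arm can. A call with a gripper value outside its range is refused whole. The fingers move at their own pace and stop on an object; "grip_force" is the grip in N (left out, the last holds). Time passes only in rows, so rows that do not move let the fingers close. It gives the time, the measured TCP pose, the force, the opening and the grip force at its end, in the units of the state.
- bot.get_obs(): the state, without advancing time (a new reading comes with each control period).
- camera(name): name is "side" or "top" or "wrist"; returns the picture (400x640x3 uint8, red, green, blue); there is no depth.
- get_calibration(name): a dict with "fx", "fy", "cx", "cy" (pixels), "origin" and "orientation" of the camera in the world; the wrist camera has in their place "hand_eye" (4x4, takes a point from camera to tool coordinates, whose origin is the TCP and whose axes are the flange's). Camera axes: x right, y down, z forward; pixel columns grow to the right and rows downward; lengths in m; the calibration is good to about 2 mm. A picture is of the moment at which its call begins: read the wrist's pose just before it. get_calibration takes no time and is no camera call.
- ticket.job_done(): hands the job in; it is judged then, once.
The state is a dict: "time": time; "q": joint angles; "qd": joint speeds; "joint_efforts": joint torques, N m; "ee_pos": TCP position; "tcp_rot": TCP orientation; "wrist_force": force on the tool from outside, world axes, zero at the start; "torque": the same for the moment, N m; "opening": finger opening in m; "grasp_force": force on a finger pad.
Only numpy, scipy, OpenCV 4.12 (cv2) and the standard library are available. Lean on these libraries where they do the work, as an engineer would, in place of code of your own. Each camera call takes 0.05 s, during which the arm holds its last target. There are 200 camera calls.

TASK

Move the three blanks (green, blue, red) one by one from the wooden rack into the steel nest so that their order is reversed: the blank farthest from the rack's yellow end goes right up to the nest's yellow stop, the middle one next, and the one nearest the rack's yellow end last, standing upright in one row. Then set the wooden wedge, narrow end down, into the gap left at the grey end of the nest and press it firmly down until it stops, so that the whole row is tight against the yellow stop; let go of everything.

Things in the scene. Friction and masses are not known exactly. Their poses are not given: they have to be found in the camera images.
- rack: pale wooden storage rack, fixed, 150 (x) x 62 mm plus a 34 mm label ledge on its -y side. Floor 8 mm above the bench, rims and dividers to 15 mm; three pockets 39 x 50 mm along x, centres at x = -42, 0, +42 mm, y = 0. Its yellow end piece (38 mm high) is at +x, away from the robot. Origin: centre of the underside of the 150 x 62 mm part; z up.
- nest: fixed steel channel, 174 (x) x 70 mm; floor 8 mm above bench, 50 mm wide, lips to 15 mm. Yellow stop, face at x = +69 mm (far end); grey end block, face at x = -69; both 64 wide, tops at 50 mm. Packed blanks: centres x = 51, 15, -21 mm, tops 50; 30 mm wedge gap centred at x = -54. Up to 3 mm between blanks is fine: the wedge slides the smooth row (friction 0.35) up. Origin: centre of underside, z up.
- blank_green: Green plastic drilling blank, a loose block 36 mm (x) x 40 mm (y) x 42 mm high, about 0.25 kg, dark bore mark on top. Origin: centre of its underside, z up. At the start it stands in a rack pocket beside the label of its colour, its x along the rack's x within a few degrees. Grip it across its 40 mm, which is across the row.
- blank_blue: Blue plastic drilling blank, a loose block 36 mm (x) x 40 mm (y) x 42 mm high, about 0.25 kg, dark bore mark on top. Origin: centre of its underside, z up. At the start it stands in a rack pocket beside the label of its colour, its x along the rack's x within a few degrees. Grip it across its 40 mm, which is across the row.
- blank_red: Red plastic drilling blank, a loose block 36 mm (x) x 40 mm (y) x 42 mm high, about 0.25 kg, dark bore mark on top. Origin: centre of its underside, z up. At the start it stands in a rack pocket beside the label of its colour, its x along the rack's x within a few degrees. Grip it across its 40 mm, which is across the row.
- label_green: Green plastic label plate, 28 x 20 x 3 mm, fixed flat on the ledge along the -y side of the rack; marks the pocket in which the blank of that colour stood at the start (pocket centre: 50 mm from the label's centre along the rack's +y, same x). Origin: centre of its underside.
- label_blue: Blue plastic label plate, 28 x 20 x 3 mm, fixed flat on the ledge along the -y side of the rack; marks the pocket in which the blank of that colour stood at the start (pocket centre: 50 mm from the label's centre along the rack's +y, same x). Origin: centre of its underside.
- label_red: Red plastic label plate, 28 x 20 x 3 mm, fixed flat on the ledge along the -y side of the rack; marks the pocket in which the blank of that colour stood at the start (pocket centre: 50 mm from the label's centre along the rack's +y, same x). Origin: centre of its underside.
- wedge: loose brown wooden wedge, 70 mm high, 0.09 kg; 36 mm across its two parallel faces (along y, grip here). Tapers both sides along x: foot 12 mm, 30 mm at 39 mm height, top 44 mm. Stands at the start on its narrow foot on the bench, easily tipped. Origin: foot centre, z up. In the nest its x lies along the nest's x; pressed down with 15 to 22 N (less leaves the row loose) it jams with its foot 0 to 5 mm above the channel floor.
Mind the look-alikes: they are no part of the job. Of the things shaped like the blank_green, the green one is meant. Several things have the shape of the wedge; the one meant has the colours described above.

How it is judged:
By the outcome, as a careful person would: the job done as asked, in the order asked, and still so for the second after the job is handed in, with the robot touching nothing.
It also fails if it takes over 80 s, if anything falls off the work surface, if the arm or the gripper's body presses on something with over 40 N, if the wrist force passes 120 N, or if a joint passes its speed limit or range.

## Working session

There is one attempt and no reset: what is moved stays moved. The work goes in short steps, Python scripts to look and compute and a tool call to move; the robot and the scene stay as the last step left them, time stands still between calls to the robot, and variables do not carry over. Pictures are saved under pics/ and viewed, at most 14 in all, crops included, and the job is handed in when it is done.

Besides the shell and the picture viewer there is one more tool, called after "Call:" as name(argument=value, ...) on one line, values as JSON. send_rows: Moves the arm, as the interface text tells. Its arguments: {"type":"object","properties":{"linear":{"type":"array"},"twist":{"type":"array"},"gripper":{"type":"array"},"grip_force":{"type":"number"}},"required":["linear","twist","gripper"]}

```bash
mkdir -p pics
python3 - <<'E'
from workcell import bot, camera, get_calibration
import cv2
o=bot.get_obs(); print({k:o[k] for k in ('time','q','ee_pos','tcp_rot','opening','wrist_force')})
for n in ('top','side','wrist'):
    print(n,get_calibration(n))
    cv2.imwrite(f'pics/{n}0.png',camera(n)[:,:,::-1])
E
```

```text
{'time': 0.0, 'q': array([-7.63749682e+01,  5.01083065e+00,  1.00336239e+01,  9.51025097e+01,
       -9.99335783e-04,  8.99985267e+01]), 'ee_pos': array([ 0.12950118, -0.53429237,  0.24457824]), 'tcp_rot': array([-1.79920284e+02,  9.97285001e-04,  1.36265064e+01]), 'opening': 0.08521345203007939, 'wrist_force': array([-0.16770777,  0.56916577,  0.44853145])}
top {'fx': 403.77004806771436, 'fy': 403.77004806771436, 'cx': 316.1980389137634, 'cy': 195.72922934664993, 'origin': array([ 0.46353622, -0.01825512,  0.89923795]), 'orientation': array([-175.86872482,    2.50555348,  -89.07328367])}
side {'fx': 492.7390829309785, 'fy': 492.7390829309785, 'cx': 318.4746280176468, 'cy': 197.04459624324215, 'origin': array([ 0.43442731, -0.75868887,  0.40655116]), 'orientation': array([-115.84596336,    0.52006052,   -7.67163791])}
wrist {'fx': 288.20435594834714, 'fy': 288.20435594834714, 'cx': 314.7915064196982, 'cy': 198.54335618244752, 'hand_eye': array([[-4.99625417e-04, -9.48699784e-01, -3.16177909e-01,
         8.10674652e-02],
       [ 9.99999796e-01, -3.48542478e-04, -5.34392621e-04,
        -2.82016576e-04],
       [ 3.96776732e-04, -3.16178112e-01,  9.48699765e-01,
        -1.27785361e-01],
       [ 0.00000000e+00,  0.00000000e+00,  0.00000000e+00,
         1.00000000e+00]])}
```

View pics/top0.png

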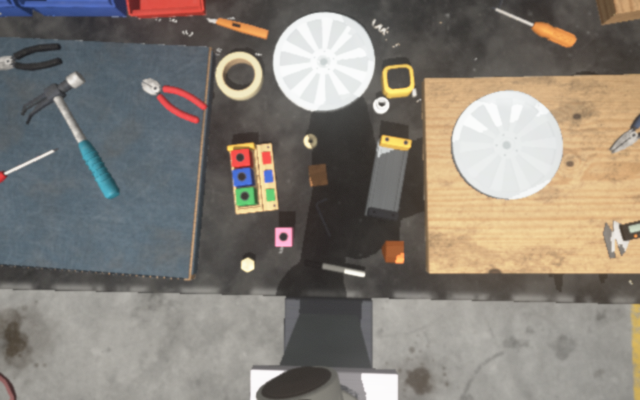

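View pics/side0.png

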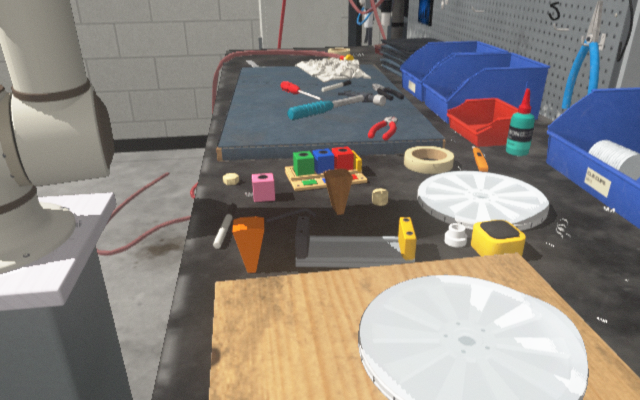

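The top view (up is world +x) shows the rack at about (250,178). Red (241,157) is next to its yellow end, blue (244,177) is in the middle and green (246,196) is farthest. The nest is at about (388,178) with its yellow stop at (395,142). The brown wedge is at (318,175). The orange wedge (394,252) and pink block (284,237) are look-alikes. The side view agrees, with the brown wedge at (340,190) on its foot.

```bash
cat > h.py <<'E'
import numpy as np, cv2
from scipy.spatial.transform import Rotation as R
from workcell import bot, camera, get_calibration
def pose(n,o=None):
    c=get_calibration(n)
    if n=='wrist':
        o=o or bot.get_obs(); T=np.eye(4); T[:3,:3]=R.from_euler('xyz',o['tcp_rot'],degrees=True).as_matrix(); T[:3,3]=o['ee_pos']
        T=T@c['hand_eye']; return c,T[:3,:3],T[:3,3]
    return c,R.from_euler('xyz',c['orientation'],degrees=True).as_matrix(),np.array(c['origin'])
def cast(P,px,z):
    c,M,t=P; px=np.atleast_2d(px).astype(float)
    d=np.c_[(px[:,0]-c['cx'])/c['fx'],(px[:,1]-c['cy'])/c['fy'],np.ones(len(px))]@M.T
    return t+d*((z-t[2])/d[:,2])[:,None]
def proj(P,X):
    c,M,t=P; v=(np.atleast_2d(X)-t)@M; return np.c_[v[:,0]/v[:,2]*c['fx']+c['cx'],v[:,1]/v[:,2]*c['fy']+c['cy']]
HUE={'red':((0,6),(172,180)),'green':((45,85),),'blue':((108,130),),'yellow':((20,30),),'brown':((5,18),)}
def blobs(img,col,roi=None,smin=110,vmin=40,amin=25,vmax=255):
    h=cv2.cvtColor(img,cv2.COLOR_RGB2HSV); m=np.zeros(h.shape[:2],np.uint8)
    for a,b in HUE[col]: m|=cv2.inRange(h,(a,smin,vmin),(b,255,vmax))
    if roi: k=np.zeros_like(m); x0,y0,x1,y1=roi; k[y0:y1,x0:x1]=1; m*=k
    m=cv2.morphologyEx(m,cv2.MORPH_OPEN,np.ones((2,2)))
    cs,_=cv2.findContours(m,cv2.RETR_EXTERNAL,cv2.CHAIN_APPROX_NONE)
    return sorted([c for c in cs if cv2.contourArea(c)>=amin],key=cv2.contourArea,reverse=True)
def rect(P,c,z):
    """min-area rectangle of a contour cast on plane z: centre mm, size mm, angle"""
    w=cast(P,c[:,0,:],z)[:,:2]*1000; (ctr,s,a)=cv2.minAreaRect(w.astype(np.float32)); return np.round(ctr,1),np.round(s,1),round(a,1)
E
python3 - <<'E'
from h import *
img=cv2.imread('pics/top0.png')[:,:,::-1].copy(); P=pose('top')
for col,roi in (('red',(225,140,285,220)),('blue',(225,140,285,220)),('green',(225,140,285,220)),('yellow',(225,130,285,220)),('yellow',(370,130,415,155)),('brown',(300,160,335,195))):
    for c in blobs(img,col,roi,smin=90)[:3]:
        M=cv2.moments(c); print(col,round(M['m10']/M['m00'],1),round(M['m01']/M['m00'],1),cv2.contourArea(c),rect(P,c,.05),rect(P,c,.011))
print(cast(P,[[318,175]],.07))
E
python3 -c "
import cv2;i=cv2.imread('pics/top0.png')[120:230,220:420];cv2.imwrite('pics/crop1.png',cv2.resize(i,None,fx=4,fy=4,interpolation=cv2.INTER_CUBIC))"
```

```text
red 242.1 159.1 345.0 (array([601.2, 180.4]), array([39. , 47.4]), 5.8) (array([607.6, 189.6]), array([40.8, 49.5]), 5.8)
red 267.1 158.4 76.0 (array([602.7, 126.4]), array([23.9, 17.2]), 1.4) (array([609.1, 133. ]), array([25., 18.]), 1.4)
blue 243.3 178.0 310.5 (array([560.2, 176.9]), array([38.7, 43.1]), 1.8) (array([564.7, 185.9]), array([40.5, 45.1]), 1.8)
blue 269.1 176.8 70.0 (array([563.6, 121.1]), array([24.3, 16. ]), 9.6) (array([568.2, 127.5]), array([25.4, 16.8]), 9.6)
green 246.6 197.2 310.5 (array([519.4, 167.7]), array([37.7, 42.7]), 5.9) (array([521.9, 176.3]), array([39.4, 44.6]), 5.9)
green 270.9 195.5 79.5 (array([523.6, 115.9]), array([23.6, 17.1]), 1.4) (array([526.4, 122. ]), array([24.7, 17.9]), 1.4)
yellow 249.9 145.8 25.0 (array([629.4, 168.1]), array([ 8.7, 26.1]), 0.4) (array([637. , 176.6]), array([ 9.1, 27.3]), 0.4)
yellow 395.6 144.0 230.5 (array([ 636.6, -147.3]), array([63.4, 23.6]), 82.1) (array([ 644.6, -153.3]), array([66.3, 24.7]), 82.1)
brown 318.5 176.1 344.0 (array([566.4,  16.1]), array([45.6, 38.3]), 7.1) (array([571.1,  17.6]), array([47.7, 40.1]), 7.1)
[[0.56592371 0.01596055 0.07      ]]
```

View pics/crop1.png

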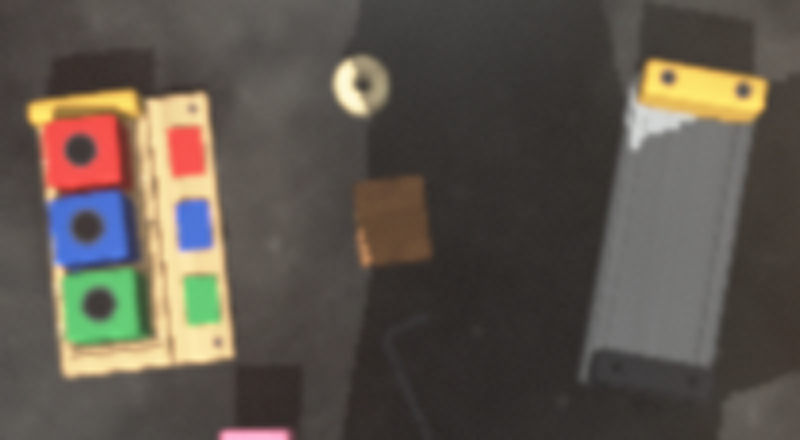

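Call:
send_rows(linear=[[0.036,-0.0305,-0.003],[0.036,-0.0305,-0.003],[0.036,-0.0305,-0.003],[0.036,-0.0305,-0.003],[0.036,-0.0305,-0.003],[0.036,-0.0305,-0.003],[0.036,-0.0305,-0.003],[0.036,-0.0305,-0.003]], twist=[[0,0,0],[0,0,0],[0,0,0],[0,0,0],[0,0,0],[0,0,0],[0,0,0],[0,0,0]], gripper=[100,100,100,100,100,100,100,100])

```text
time: 1.15
ee_pos: [0.3526, -0.2282, 0.2693]
tcp_rot: [180.0, -0.0, 13.6]
wrist_force: [0.2, -1.1, 0.0]
opening: 0.0851
grasp_force: 0.0
```

Call:
send_rows(linear=[[0.036,-0.0305,-0.003],[0.036,-0.0305,-0.003],[0.036,-0.0305,-0.003],[0.036,-0.0305,-0.003],[0.036,-0.0305,-0.003],[0.036,-0.0305,-0.003],[0,0,0],[0,0,0]], twist=[[0,0,0],[0,0,0],[0,0,0.45],[0,0,0.45],[0,0,0.46],[0,0,0],[0,0,0],[0,0,0]], gripper=[100,100,100,100,100,100,100,100])

```text
time: 2.15
ee_pos: [0.5352, -0.0156, 0.2869]
tcp_rot: [180.0, 0.1, 0.1]
wrist_force: [0.0, 0.4, 0.6]
opening: 0.0856
grasp_force: 0.0
```

Run:
```python
from h import *
o=bot.get_obs(); img=camera('wrist'); cv2.imwrite('pics/w1.png',img[:,:,::-1])
np.save('w1.npy',np.r_[o['ee_pos'],o['tcp_rot']]); print(o['ee_pos'],o['tcp_rot'],o['time'],o['wrist_force'])
```

```text
[ 0.53522974 -0.01558068  0.28690569] [1.79991965e+02 6.20400545e-02 5.06428317e-02] 2.15 [0.02530986 0.44826272 0.55394577]
```

View pics/w1.png

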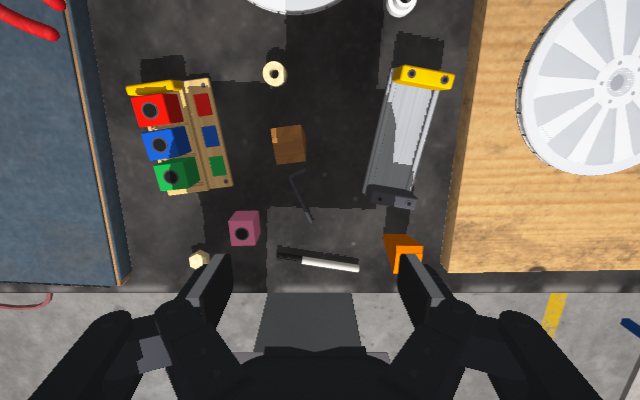

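The wrist view shows red (150,110), blue (160,144) and green (171,176), each with a bore mark. The brown wedge top is at (287,140). The nest's yellow stop is at (422,77) with screw marks at (413,73) and (444,79), and the grey block is at (390,197). Now the measurements.

Run:
```python
from h import *
img=cv2.imread('pics/w1.png')[:,:,::-1].copy(); s=np.load('w1.npy'); P=pose('wrist',dict(ee_pos=s[:3],tcp_rot=s[3:]))
roi=(120,70,240,200)
g=cv2.cvtColor(img,cv2.COLOR_RGB2GRAY)
for col in ('red','blue','green'):
    for c in blobs(img,col,roi,smin=90)[:2]:
        M=cv2.moments(c); big=cv2.contourArea(c)>500
        print(col,cv2.contourArea(c),'' if big else rect(P,c,.011))
for n,(x,y) in dict(red=(150,110),blue=(160,144),green=(171,176)).items():
    k=np.zeros_like(g); k[y-13:y+14,x-13:x+14]=1; m=((img.max(2)<75)&(k>0)).astype(np.uint8)
    _,l,st,ce=cv2.connectedComponentsWithStats(m); i=1+st[1:,4].argmax(); print('bore',n,ce[i].round(1),st[i,4],(cast(P,ce[i],.05)*1000).round(1))
for c in blobs(img,'yellow',(380,50,470,100),vmin=60)[:1]:
    print('stop',rect(P,c,.05), proj(P,cast(P,[[400,70]],.05)).round(1))
cr=np.hstack([cv2.resize(img[50:110,370:470],None,fx=4,fy=4,interpolation=2),cv2.resize(img[165:225,350:450],None,fx=4,fy=4,interpolation=2)])
cr2=np.hstack([cv2.resize(img[110:180,250:350],None,fx=4,fy=4,interpolation=2),cv2.resize(img[85:155,120:220],None,fx=4,fy=4,interpolation=2)])
cv2.imwrite('pics/c2.png',np.vstack([cr,cr2])[:,:,::-1])
```

```text
red 1342.5 
red 289.5 (array([612.3, 133.2]), array([27.6, 20.1]), 8.5)
blue 1199.0 
blue 244.0 (array([570.6, 127.7]), array([27.2, 18.8]), 7.6)
green 1169.0 
green 236.5 (array([529.1, 122.3]), array([27.6, 20. ]), 7.5)
bore red [149.2 110.1] 146 [[607.1 185.2  50. ]]
bore blue [159.  144.6] 130 [[565.7 180.4  50. ]]
bore green [171.2 176.6] 154 [[524.4 171.6  50. ]]
stop (array([ 642.5, -143.2]), array([71.5, 21.6]), 80.3) [[400.  70.]]
```

View pics/c2.png

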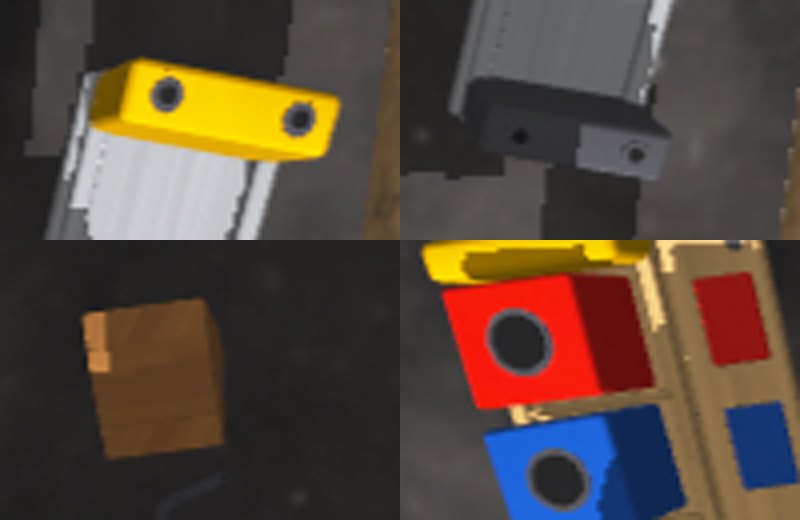

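Run:
```python
from h import *
img=cv2.imread('pics/w1.png')[:,:,::-1].copy(); s=np.load('w1.npy'); P=pose('wrist',dict(ee_pos=s[:3],tcp_rot=s[3:]))
w=cast(P,[[411.75,73.5],[444.75,79.75],[380,199],[409.25,203.75]],.05)[:,:2]*1000; print(w.round(1))
a=w[:2].mean(0)-w[2:].mean(0); print('len',np.hypot(*a),'yaw',np.degrees(np.arctan2(a[1],a[0])),'ctr',w.mean(0))
for q in (w[0]-w[1],w[2]-w[3]): print('lat yaw',np.degrees(np.arctan2(-q[0],q[1])),np.hypot(*q))
print('wedge',(cast(P,np.array([[82,312],[205,298],[224,444],[105,458]])/4.+[250,50],.07)[:,:2]*1000).round(1))  # crop rows start at 240 -> 110
```

```text
[[ 648.  -128.1]
 [ 641.3 -167.5]
 [ 493.8 -102.3]
 [ 487.1 -142. ]]
len 156.35497532087797 yaw -9.454097473260559 ctr [ 567.54548582 -134.96229643]
lat yaw -9.695501750357932 39.97328573949169
lat yaw -9.579879809446224 40.29854640859433
wedge [[ 5.877e+02  3.640e+01]
 [ 5.917e+02  5.000e-01]
 [ 5.489e+02 -4.600e+00]
 [ 5.446e+02  3.150e+01]]
```

Call:
send_rows(linear=[[-0.003,-0.047,0.02],[-0.003,-0.047,0.02],[-0.003,-0.047,0.02],[-0.002,-0.046,0.02],[0,0,0.05],[0,0,0.05],[0,0,0.02],[0,0,0]], twist=[[0,0,0],[0,0,0],[0,0,0],[0,0,0],[0,0,-0.76],[0,0,0],[0,0,0],[0,0,0]], gripper=[80,80,80,80,80,80,80,80])

```text
time: 3.2
ee_pos: [0.5206, 0.0922, 0.0907]
tcp_rot: [-176.3, -0.3, 15.0]
wrist_force: [-0.7, -0.1, -0.2]
opening: 0.0685
grasp_force: 0.0
```

Run:
```python
from h import *
o=bot.get_obs(); P=pose('wrist',o); img=camera('wrist'); cv2.imwrite('pics/w2.png',img[:,:,::-1]); print(o['ee_pos'],o['tcp_rot'],o['time'])
print('pred bore',proj(P,[.5244,.1716,.05]))
```

```text
[0.52064069 0.09216859 0.090683  ] [-176.29818405   -0.30180939   14.95239412] 3.2
pred bore [[200.13087403 197.65481588]]
```

View pics/w2.png

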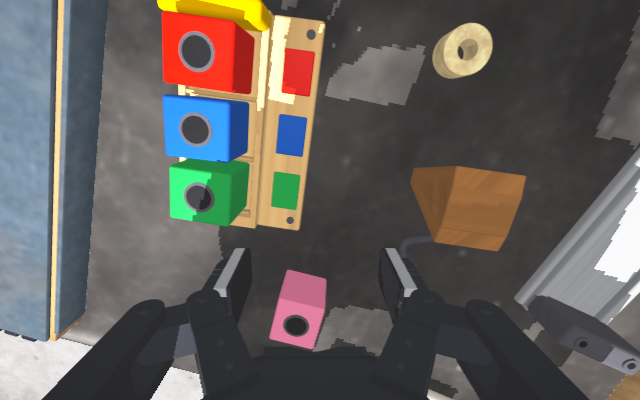

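Bore marks are now at red (196,52), blue (195,130) and green (200,197). The green mark is where it was predicted, so the estimate holds. But the arm fell short of the commanded pose (y 0.092, roll off by 4°), so I'm checking the joints.

Run:
```python
from h import *
o=bot.get_obs(); print(np.round(o['q'],1),np.round(o['qd'],1),o['ee_pos'],o['tcp_rot'],o['joint_efforts'])
```

```text
[  8.1   2.  -10.1  78.    3.7 173.2] [ 0.2 -0.4  2.2  0.4 -0.1  0.1] [0.52156382 0.09235018 0.0922035 ] [-176.31072372   -0.43356676   14.95594687] [ 1.15925591e-01 -4.69261622e+01  4.42781103e+01 -1.59101696e-01
  2.05603405e-01  4.48613515e-03]
```

Call:
send_rows(linear=[[0,0,-0.01],[0,0,0]], twist=[[0,0,0],[0,0,0]], gripper=[80,80])

```text
time: 3.5
ee_pos: [0.5233, 0.0924, 0.1043]
tcp_rot: [-176.3, -0.7, 15.0]
wrist_force: [0.5, 0.4, -0.5]
opening: 0.0685
grasp_force: 0.0
```

Run:
```python
from h import *
o=bot.get_obs(); print(np.round(o['q'],1),np.round(o['qd'],1),o['ee_pos'],o['tcp_rot'])
```

```text
[  8.1   1.8  -8.9  79.1   3.7 173.1] [ 0.2  0.6 -1.2 -0.9  0.1  0.1] [0.52328249 0.0923727  0.10429083] [-176.33736921   -0.65646569   14.9923057 ]
```

```bash
cat >> h.py <<'E'
def plan(pos,yaw,o=None):
    """tool-frame turn (units of 10 deg) and, after the turn, tool-frame shift to a tool-down pose"""
    o=o or bot.get_obs(); M=R.from_euler('xyz',o['tcp_rot'],degrees=True); T=R.from_euler('xyz',[180,0,yaw],degrees=True)
    print('twist',np.round((M.inv()*T).as_rotvec(degrees=True)/10,3),'shift after',np.round(T.inv().apply(np.array(pos)-o['ee_pos']),4))
E
python3 - <<'E'
from h import *
plan([.5244,.1716,.034],187.5)
E
```

```text
twist [  0.063  -0.558 -17.24 ] shift after [-0.0114  0.0784  0.0703]
```

Call:
send_rows(linear=[[0,0,-0.01],[0,0,-0.01],[0,0,0],[0,0,0],[0,0,0],[0,0,0],[0,0,0],[0,0,0]], twist=[[0.004,-0.033,-1.015],[0.004,-0.033,-1.015],[0.004,-0.033,-1.015],[0.004,-0.033,-1.015],[0.004,-0.033,-1.015],[0.004,-0.033,-1.015],[0.004,-0.033,-1.015],[0.004,-0.033,-1.015]], gripper=[80,80,80,80,80,80,80,80])

```text
time: 4.5
ee_pos: [0.5227, 0.0912, 0.1225]
tcp_rot: [-178.1, -2.1, 96.6]
wrist_force: [0.5, 0.1, 0.6]
opening: 0.0684
grasp_force: 0.0
```

Call:
send_rows(linear=[[0,0,0],[0,0,0],[0,0,0],[0,0,0],[0,0,0],[0,0,0],[0,0,0],[0,0,0]], twist=[[0.004,-0.033,-1.015],[0.004,-0.033,-1.015],[0.004,-0.033,-1.015],[0.004,-0.033,-1.015],[0.004,-0.033,-1.015],[0.004,-0.033,-1.015],[0.004,-0.033,-1.015],[0.004,-0.033,-1.015]], gripper=[80,80,80,80,80,80,80,80])

```text
time: 5.5
ee_pos: [0.5227, 0.0912, 0.1225]
tcp_rot: [-180.0, -0.5, 177.9]
wrist_force: [0.2, 0.0, 0.4]
opening: 0.0682
grasp_force: 0.0
```

Run:
```python
from h import *
plan([.5244,.1716,.034],187.5); o=bot.get_obs(); print(o['q'].round(1),o['time'],o['ee_pos'],o['tcp_rot'])
```

```text
twist [ 0.    -0.05  -0.964] shift after [-0.0122  0.0795  0.0885]
[ 9.9  2.2 -6.5 81.9  0.1 12. ] 5.5 [0.52269242 0.09122619 0.1224683 ] [-179.95892905   -0.49859629  177.86075647]
```

Call:
send_rows(linear=[[0,0,0],[-0.006,0.04,0.01],[-0.006,0.0395,0.01],[0,0,0.01],[0,0,0.02],[0,0,0]], twist=[[0,-0.05,-0.96],[0,0,0],[0,0,0],[0,0,0],[0,0,0],[0,0,0]], gripper=[80,80,80,80,80,80])

```text
time: 6.25
ee_pos: [0.5236, 0.1709, 0.0707]
tcp_rot: [-180.0, -0.2, -172.9]
wrist_force: [-0.5, 0.1, 0.3]
opening: 0.0683
grasp_force: 0.0
```

Run:
```python
from h import *
plan([.5244,.1716,.034],187.5); o=bot.get_obs(); P=pose('wrist',o); img=camera('wrist'); cv2.imwrite('pics/w3.png',img[:,:,::-1]); print(o['ee_pos'],o['tcp_rot'],o['time'])
print('pred bore',proj(P,[.5244,.1716,.05]),proj(P,[o['ee_pos'][0],o['ee_pos'][1],.05]))
```

```text
twist [-0.003 -0.02  -0.039] shift after [-0.0009  0.0006  0.0367]
[0.5236289  0.17087281 0.07071103] [-179.96778154   -0.19582034 -172.89047406] 6.25
pred bore [[315.42111907 252.57707327]] [[314.33883696 251.26011175]]
```

View pics/w3.png

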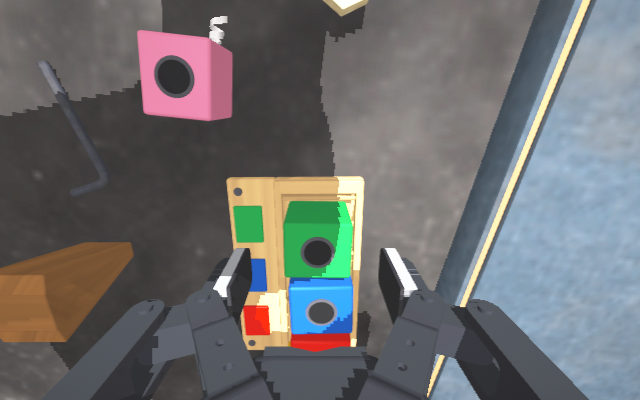

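The green bore is centred at (317,252) between the pads at (233,275) and (397,275), so I can descend and grip.

Call:
send_rows(linear=[[0,0,0.02],[0,0,0.0165],[0,0,0],[0,0,0],[0,0,0],[0,0,0],[0,0,0],[0,0,-0.01]], twist=[[0,0,0],[0,0,0],[0,0,0],[0,0,0],[0,0,0],[0,0,0],[0,0,0],[0,0,0]], gripper=[80,80,80,20,20,20,20,20], grip_force=50)

```text
time: 7.3
ee_pos: [0.5236, 0.1714, 0.0447]
tcp_rot: [-180.0, -0.2, -172.9]
wrist_force: [-0.1, -1.1, -4.2]
opening: 0.039
grasp_force: 51.1
```

Run:
```python
from h import *
plan([.6148,-.1429,.06],170.5); o=bot.get_obs(); print(o['ee_pos'],o['tcp_rot'],o['q'].round(1))
```

```text
twist [-0.004 -0.018  1.663] shift after [-0.1418 -0.2949 -0.0153]
[0.52358291 0.17136639 0.04465572] [-179.98479389   -0.18370342 -172.87218671] [ 18.1   6.2 -10.8  73.1   0.   11. ]
```

Call:
send_rows(linear=[[0,0,-0.04],[0,0,-0.035],[-0.0236,-0.0492,0],[-0.0236,-0.0492,0],[-0.0236,-0.0492,0],[-0.0236,-0.0492,0],[-0.0236,-0.0492,0],[-0.0236,-0.0492,0]], twist=[[0,0,0.83],[0,-0.02,0.83],[0,0,0],[0,0,0],[0,0,0],[0,0,0],[0,0,0],[0,0,0]], gripper=[20,20,20,20,20,20,20,20])

```text
time: 8.3
ee_pos: [0.6155, -0.1446, 0.1205]
tcp_rot: [180.0, 0.1, 170.5]
wrist_force: [0.6, 0.3, -3.2]
opening: 0.0391
grasp_force: 51.4
```

Call:
send_rows(linear=[[0,0,0.02],[0,0,0.02],[0,0,0]], twist=[[0,0,0],[0,0,0],[0,0,0]], gripper=[20,20,20])

```text
time: 8.68
ee_pos: [0.6141, -0.142, 0.0782]
tcp_rot: [180.0, -0.1, 170.6]
wrist_force: [-0.1, -0.1, -3.1]
opening: 0.0396
grasp_force: 51.6
```

Run:
```python
from h import *
plan([.6148,-.1429,.036],170.5); o=bot.get_obs(); P=pose('wrist',o); img=camera('wrist'); cv2.imwrite('pics/w4.png',img[:,:,::-1]); print(o['ee_pos'],o['tcp_rot'],o['time'],o['wrist_force'])
c,s=np.cos(np.radians(-9.5)),np.sin(np.radians(-9.5)); N=lambda x,y,z:[.5675+x*c-y*s,-.135+x*s+y*c,z]
print('pred grey screws',proj(P,[N(-.078,.02,.05),N(-.078,-.02,.05)]))
```

```text
twist [ 0.001 -0.011  0.007] shift after [-0.0008 -0.0007  0.0422]
[ 0.61414825 -0.14204079  0.07818088] [ 1.79988114e+02 -1.14198556e-01  1.70569861e+02] 8.675 [-0.13590588 -0.14486385 -3.06323517]
pred grey screws [[355.81961327   4.31659491]
 [270.07882913   4.22787512]]
```

View pics/w4.png

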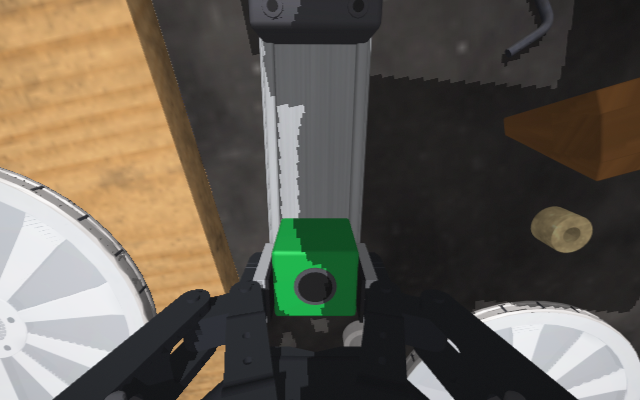

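The grey screws show at (357,5) and (272,5), against predictions of (356,4) and (270,4), and the green blank is centred over the channel. Lowering it.

Call:
send_rows(linear=[[0,0,0.02],[0,0,0.015],[0,0,0.007],[0,0,0]], twist=[[0,0,0],[0,0,0],[0,0,0],[0,0,0]], gripper=[20,20,20,20])

```text
time: 9.22
ee_pos: [0.6153, -0.1428, 0.0378]
tcp_rot: [-180.0, 0.1, 170.5]
wrist_force: [-0.2, 0.5, -3.1]
opening: 0.0391
grasp_force: 51.7
```

Call:
send_rows(linear=[[-0.001,0,0.001],[-0.001,0,0],[-0.001,0,0],[0,0,0]], twist=[[0,0,0],[0,0,0],[0,0,0],[0,0,0]], gripper=[20,20,20,20])

```text
time: 9.72
ee_pos: [0.6185, -0.1435, 0.0375]
tcp_rot: [-180.0, 0.1, 170.5]
wrist_force: [-0.4, 0.2, -2.9]
opening: 0.0391
grasp_force: 51.8
```

Call:
send_rows(linear=[[0,0,0.001],[0,0,0.001],[0,0,0.0005],[-0.001,0,0],[-0.001,0,0],[0,0,0]], twist=[[0,0,0],[0,0,0],[0,0,0],[0,0,0],[0,0,0],[0,0,0]], gripper=[20,20,20,20,20,20])

```text
time: 10.48
ee_pos: [0.6187, -0.1435, 0.0362]
tcp_rot: [-180.0, -0.1, 170.5]
wrist_force: [-16.1, 3.1, 12.3]
opening: 0.039
grasp_force: 53.7
```

Call:
send_rows(linear=[[0,0,-0.0005],[0,0,0],[0,0,0],[0,0,-0.02],[0,0,-0.04],[0,0,-0.04],[0,0,0]], twist=[[0,0,0],[0,0,0],[0,0,0],[0,0,0],[0,0,0],[0,0,0],[0,0,0]], gripper=[80,80,80,80,80,80,80])

```text
time: 11.35
ee_pos: [0.6222, -0.1441, 0.141]
tcp_rot: [-180.0, 0.6, 170.5]
wrist_force: [0.5, -0.4, -0.2]
opening: 0.0683
grasp_force: 0.0
```

Run:
```python
from h import *
plan([.5657,.1804,.034],187.5); o=bot.get_obs(); P=pose('wrist',o); img=camera('wrist'); cv2.imwrite('pics/w5.png',img[:,:,::-1]); print(o['ee_pos'],o['tcp_rot'],o['time'],o['wrist_force'])
c,s=np.cos(np.radians(-9.5)),np.sin(np.radians(-9.5))
m=((img.max(2)<75)).astype(np.uint8); m[:240]=0;m[330:]=0;m[:,:285]=0;m[:,345:]=0
_,l,st,ce=cv2.connectedComponentsWithStats(m); i=1+st[1:,4].argmax(); w=cast(P,ce[i],.05)[0]; d=w[:2]-[.5675,-.135]; print('bore',ce[i],st[i],w,'nest',d[0]*c+d[1]*s,-d[0]*s+d[1]*c)
```

```text
twist [-0.012  0.055 -1.697] shift after [0.0137 0.3291 0.107 ]
[ 0.62219504 -0.14413635  0.14103562] [-179.96547131    0.55755116  170.52867709] 11.35 [ 0.49441579 -0.36149836 -0.16697408]
bore [311.73917635 274.35586061] [ 285  242   60   88 3788] [ 0.68358712 -0.15697421  0.05      ] nest 0.11812185109027802 -0.0025129485493735615
```

Call:
send_rows(linear=[[0,0,0],[0,0,0],[0.0023,0.0548,0],[0.0023,0.0549,0],[0.0023,0.0548,0],[0.0023,0.0549,0],[0.0023,0.0548,0],[0.0023,0.0549,0]], twist=[[0,0.055,-0.85],[-0.01,0,-0.85],[0,0,0],[0,0,0],[0,0,0],[0,0,0],[0,0,0],[0,0,0]], gripper=[80,80,80,80,80,80,80,80])

```text
time: 12.4
ee_pos: [0.5626, 0.1823, 0.1359]
tcp_rot: [179.8, -0.5, -172.5]
wrist_force: [1.6, -1.2, -0.1]
opening: 0.0684
grasp_force: 0.0
```

Call:
send_rows(linear=[[0,0,0.04],[0,0,0.03],[0,0,0]], twist=[[0,0,0],[0,0,0],[0,0,0]], gripper=[80,80,80])

```text
time: 12.78
ee_pos: [0.5611, 0.1804, 0.0637]
tcp_rot: [179.9, -0.7, -172.5]
wrist_force: [-0.3, 0.2, 1.1]
opening: 0.0684
grasp_force: 0.0
```

```bash
cat >> h.py <<'E'
def bore(img,P,seed,z=.05,rad=22):
    """darkest round blob near seed -> pixel, world mm"""
    x,y=map(int,seed); g=cv2.medianBlur(cv2.cvtColor(img,cv2.COLOR_RGB2GRAY),3); k=np.zeros_like(g); cv2.circle(k,(x,y),rad,255,-1)
    v=img.max(2); m=((v<80)&(k>0)).astype(np.uint8); _,l,st,ce=cv2.connectedComponentsWithStats(m); i=1+st[1:,4].argmax()
    print('bore',ce[i].round(1),st[i,2:],(cast(P,ce[i],z)*1000).round(1))
E
python3 - <<'E'
from h import *
plan([.5657,.1804,.034],187.5); o=bot.get_obs(); P=pose('wrist',o); img=camera('wrist'); cv2.imwrite('pics/w6.png',img[:,:,::-1]); print(o['ee_pos'],o['tcp_rot'],o['time'])
p=proj(P,[.5657,.1804,.05])[0]; print('pred',p); bore(img,P,p)
E
```

```text
twist [ 0.012 -0.073  0.004] shift after [-0.0046 -0.0007  0.0297]
[0.56105632 0.18044481 0.06367154] [ 179.88193747   -0.72985702 -172.45500279] 12.775
pred [313.09324047 264.9308746 ]
bore [312.8 265. ] [ 29  27 601] [[565.8 180.3  50. ]]
```

Blue's bore is exactly where predicted. Correcting by 4.6 mm and 0.7° of pitch, then gripping.

Call:
send_rows(linear=[[-0.0045,-0.0005,0],[0,0,0.015],[0,0,0.0145],[0,0,0],[0,0,0],[0,0,0],[0,0,0],[0,0,-0.01]], twist=[[0.01,-0.07,0],[0,0,0],[0,0,0],[0,0,0],[0,0,0],[0,0,0],[0,0,0],[0,0,0]], gripper=[80,80,80,20,20,20,20,20], grip_force=50)

```text
time: 13.82
ee_pos: [0.5671, 0.1808, 0.0467]
tcp_rot: [179.9, 0.2, -172.5]
wrist_force: [-0.1, -0.8, -2.3]
opening: 0.0396
grasp_force: 50.7
```

Run:
```python
from h import *
plan([.5783,-.1368,.12],170.5); o=bot.get_obs(); print(o['ee_pos'],o['tcp_rot'])
```

```text
twist [0.009 0.019 1.703] shift after [-0.0635 -0.3114 -0.0733]
[0.56711623 0.18083023 0.04669855] [ 179.9417676     0.19909729 -172.47492418]
```

Call:
send_rows(linear=[[0,0,-0.04],[0,0,-0.033],[-0.0106,-0.0519,0],[-0.0106,-0.0519,0],[-0.0106,-0.0519,0],[-0.0106,-0.0519,0],[-0.0106,-0.0519,0],[-0.0105,-0.0519,0]], twist=[[0,0,0.85],[0,0,0.85],[0,0,0],[0,0,0],[0,0,0],[0,0,0],[0,0,0],[0,0,0]], gripper=[20,20,20,20,20,20,20,20])

```text
time: 14.82
ee_pos: [0.5787, -0.1385, 0.1205]
tcp_rot: [179.8, 0.3, 170.5]
wrist_force: [0.3, 0.5, -2.0]
opening: 0.0391
grasp_force: 51.1
```

Call:
send_rows(linear=[[0,0,0.02],[0,0,0.02],[0,0,0]], twist=[[0,0,0],[0,0,0],[0,0,0]], gripper=[20,20,20])

```text
time: 15.2
ee_pos: [0.578, -0.1367, 0.0786]
tcp_rot: [179.8, 0.1, 170.5]
wrist_force: [0.8, -0.9, -1.7]
opening: 0.0393
grasp_force: 51.2
```

```bash
cat >> h.py <<'E'
def nest(x,y,z):
    c,s=np.cos(np.radians(-9.5)),np.sin(np.radians(-9.5)); return [.5675+x*c-y*s,-.135+x*s+y*c,z]
E
python3 - <<'E'
from h import *
plan(nest(.011,0,.037),170.5); o=bot.get_obs(); P=pose('wrist',o); img=camera('wrist'); cv2.imwrite('pics/w7.png',img[:,:,::-1]); print(o['ee_pos'],o['tcp_rot'],o['time'],o['wrist_force'])
p=proj(P,[nest(.051,0,.05),nest(-.078,.02,.05),nest(-.078,-.02,.05)]); print('pred',p)
E
```

```text
twist [0.016 0.011 0.001] shift after [-0.0004 -0.0001  0.0416]
[ 0.57799132 -0.13665277  0.07861709] [1.79835267e+02 1.14937694e-01 1.70505959e+02] 15.2 [ 0.82545299 -0.93145842 -1.74153925]
pred [[314.24989533 300.60896888]
 [353.4657852   87.85126348]
 [274.49845628  87.87233105]]
```

View pics/w7.png

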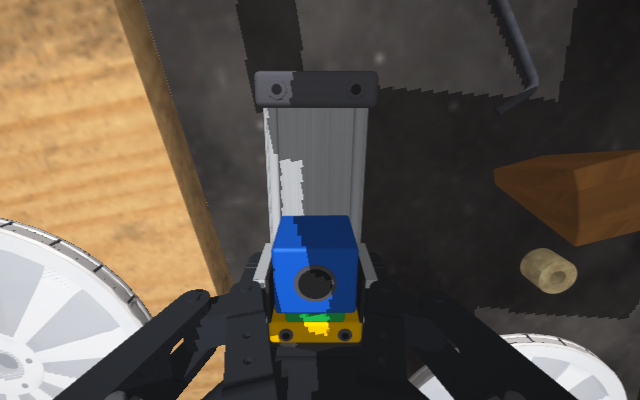

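Green stands against the stop, with a sliver visible at (315,317). Blue is held square with its bore at (315,283), and the grey screws match their prediction. Lowering and pushing up.

Call:
send_rows(linear=[[0,0,0.02],[0,0,0.015],[0,0,0.005],[-0.001,0,0.001],[-0.001,0,0.001],[-0.001,0,0],[0,0,0]], twist=[[0,0,0],[0,0,0],[0,0,0],[0,0,0],[0,0,0],[0,0,0],[0,0,0]], gripper=[20,20,20,20,20,20,20])

```text
time: 16.12
ee_pos: [0.5822, -0.1371, 0.0378]
tcp_rot: [179.8, 0.3, 170.5]
wrist_force: [-0.6, -0.3, -1.6]
opening: 0.0392
grasp_force: 51.3
```

Call:
send_rows(linear=[[-0.001,0,0.0005],[-0.0005,0,0],[0,0,0]], twist=[[0,0,0],[0,0,0],[0,0,0]], gripper=[20,20,20])

```text
time: 16.5
ee_pos: [0.5835, -0.1373, 0.037]
tcp_rot: [179.8, 0.2, 170.5]
wrist_force: [-0.4, 0.4, -2.5]
opening: 0.0392
grasp_force: 51.3
```

Call:
send_rows(linear=[[-0.0005,0,0.0005],[-0.0005,0,0.0005],[0,0,0]], twist=[[0,0,0],[0,0,0],[0,0,0]], gripper=[20,20,20])

```text
time: 16.88
ee_pos: [0.5844, -0.1375, 0.0367]
tcp_rot: [179.9, 0.3, 170.5]
wrist_force: [-3.6, 0.8, 5.3]
opening: 0.0396
grasp_force: 52.1
```

Call:
send_rows(linear=[[-0.0005,0,0],[-0.0005,0,0],[0,0,0]], twist=[[0,0,0],[0,0,0],[0,0,0]], gripper=[20,20,20])

```text
time: 17.25
ee_pos: [0.5844, -0.1375, 0.0367]
tcp_rot: [179.9, 0.1, 170.5]
wrist_force: [-8.7, 2.0, 8.4]
opening: 0.039
grasp_force: 52.6
```

Call:
send_rows(linear=[[0,0,0],[0,0,0],[0,0,0],[0,0,-0.02],[0,0,-0.04],[0,0,-0.04],[0,0,0]], twist=[[0,0,0],[0,0,0],[0,0,0],[0,0,0],[0,0,0],[0,0,0],[0,0,0]], gripper=[80,80,80,80,80,80,80])

```text
time: 18.12
ee_pos: [0.5866, -0.1382, 0.1397]
tcp_rot: [179.9, 0.6, 170.5]
wrist_force: [0.5, -0.7, -0.1]
opening: 0.0681
grasp_force: 0.0
```

Run:
```python
from h import *
plan([.6071,.1852,.034],187.5); o=bot.get_obs();  print(o['ee_pos'],o['tcp_rot'],o['time'],o['wrist_force'])
```

```text
twist [ 0.005  0.061 -1.697] shift after [-0.0625  0.318   0.1057]
[ 0.58664342 -0.13822222  0.13972778] [179.86534531   0.59136607 170.52620044] 18.125 [ 0.48451327 -0.6599256  -0.1194348 ]
```

Call:
send_rows(linear=[[0,0,0],[0,0,0],[-0.0104,0.053,0],[-0.0104,0.053,0],[-0.0104,0.053,0],[-0.0104,0.053,0],[-0.0104,0.053,0],[-0.0105,0.053,0]], twist=[[0,0.06,-0.85],[0,0,-0.85],[0,0,0],[0,0,0],[0,0,0],[0,0,0],[0,0,0],[0,0,0]], gripper=[80,80,80,80,80,80,80,80])

```text
time: 19.12
ee_pos: [0.605, 0.1873, 0.1357]
tcp_rot: [179.8, -0.4, -172.5]
wrist_force: [0.2, 0.2, 0.5]
opening: 0.0679
grasp_force: 0.0
```

Call:
send_rows(linear=[[0,0,0.04],[0,0,0.03],[0,0,0]], twist=[[0,0,0],[0,0,0],[0,0,0]], gripper=[80,80,80])

```text
time: 19.5
ee_pos: [0.603, 0.1854, 0.0633]
tcp_rot: [179.8, -0.6, -172.5]
wrist_force: [0.1, 0.6, 0.6]
opening: 0.0684
grasp_force: 0.0
```

Run:
```python
from h import *
plan([.6071,.1852,.034],187.5); o=bot.get_obs(); P=pose('wrist',o); img=camera('wrist'); cv2.imwrite('pics/w8.png',img[:,:,::-1]); print(o['ee_pos'],o['tcp_rot'],o['time'])
p=proj(P,[.6071,.1852,.05])[0]; print('pred',p); bore(img,P,p)
```

```text
twist [ 0.015 -0.063  0.004] shift after [-0.0041 -0.0008  0.0293]
[0.60297989 0.18544834 0.06327899] [ 179.84625887   -0.63249608 -172.45472372] 19.5
pred [312.83688129 264.39702299]
bore [312.5 263.9] [ 30  25 590] [[606.8 185.   50. ]]
```

Call:
send_rows(linear=[[-0.004,-0.0005,0],[0,0,0.015],[0,0,0.0145],[0,0,0],[0,0,0],[0,0,0],[0,0,0],[0,0,-0.01]], twist=[[0.015,-0.06,0],[0,0,0],[0,0,0],[0,0,0],[0,0,0],[0,0,0],[0,0,0],[0,0,0]], gripper=[80,80,80,20,20,20,20,20], grip_force=50)

```text
time: 20.55
ee_pos: [0.6085, 0.1857, 0.0469]
tcp_rot: [180.0, 0.2, -172.5]
wrist_force: [1.4, -0.1, -2.4]
opening: 0.0392
grasp_force: 51.0
```

Run:
```python
from h import *
plan(nest(-.025,0,.12),170.5); o=bot.get_obs(); print(o['ee_pos'],o['tcp_rot'])
```

```text
twist [0.007 0.02  1.703] shift after [ 0.0125 -0.3231 -0.0731]
[0.60848312 0.18572172 0.0468543 ] [ 179.95566774    0.20619808 -172.4722457 ]
```

Call:
send_rows(linear=[[0,0,-0.04],[0,0,-0.04],[0.0021,-0.0538,0],[0.0021,-0.0538,0],[0.0021,-0.0539,0],[0.0021,-0.0538,0],[0.0021,-0.0539,0],[0.002,-0.0538,0]], twist=[[0,0.02,0.85],[0,0,0.85],[0,0,0],[0,0,0],[0,0,0],[0,0,0],[0,0,0],[0,0,0]], gripper=[20,20,20,20,20,20,20,20])

```text
time: 21.55
ee_pos: [0.5429, -0.1325, 0.1278]
tcp_rot: [179.9, 0.2, 170.5]
wrist_force: [1.3, -0.2, -2.0]
opening: 0.0393
grasp_force: 51.3
```

Call:
send_rows(linear=[[0,0,0.02],[0,0,0.025],[0,0,0]], twist=[[0,0,0],[0,0,0],[0,0,0]], gripper=[20,20,20])

```text
time: 21.92
ee_pos: [0.5423, -0.1307, 0.0807]
tcp_rot: [179.9, -0.1, 170.5]
wrist_force: [-0.1, -0.1, -2.5]
opening: 0.0389
grasp_force: 51.5
```

Run:
```python
from h import *
plan(nest(-.025,0,.037),170.5); o=bot.get_obs(); P=pose('wrist',o); img=camera('wrist'); cv2.imwrite('pics/w9.png',img[:,:,::-1]); print(o['ee_pos'],o['tcp_rot'],o['time'],o['wrist_force'])
p=proj(P,[nest(.051,0,.05),nest(.015,0,.05),nest(-.078,.02,.05),nest(-.078,-.02,.05)]); print('pred',p); bore(img,P,p[2],rad=8); bore(img,P,p[3],rad=8)
```

```text
twist [ 0.011 -0.008  0.001] shift after [-0.0006 -0.0001  0.0437]
[ 0.54231319 -0.13067635  0.08074983] [ 1.79887764e+02 -7.61208001e-02  1.70506068e+02] 21.925 [-0.09310365 -0.13211129 -2.48732248]
pred [[314.32735006 342.43688447]
 [314.27773496 298.9685201 ]
 [350.19753432 158.07900631]
 [278.01722186 158.13847027]]
bore [350. 158.] [ 17  17 197] [[ 493.8 -102.5   50. ]]
bore [279.4 159.4] [10 10 67] [[ 488.1 -141.2   50. ]]
```

View pics/w9.png

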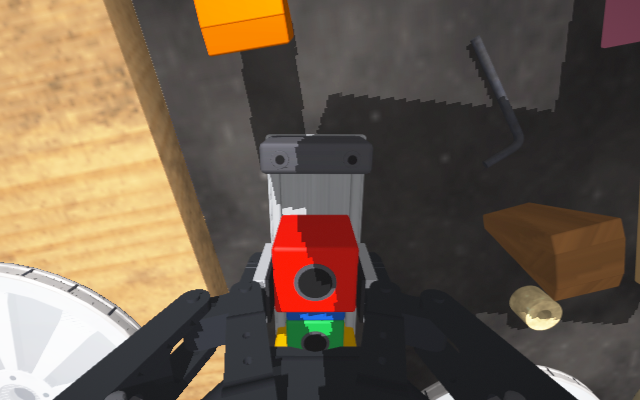

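Green's bore (315,342) matches its slot, blue is behind red at (315,316), and red is centred. Lowering red and pushing up.

Call:
send_rows(linear=[[0,0,0.02],[0,0,0.017],[-0.001,0,0.005],[-0.001,0,0.001],[-0.001,0,0.001],[-0.001,0,0.001],[-0.0005,0,0],[0,0,0]], twist=[[0,0,0],[0,0,0],[0,0,0],[0,0,0],[0,0,0],[0,0,0],[0,0,0],[0,0,0]], gripper=[20,20,20,20,20,20,20,20])

```text
time: 22.98
ee_pos: [0.5481, -0.1315, 0.037]
tcp_rot: [179.9, 0.1, 170.5]
wrist_force: [-0.7, 0.6, -2.1]
opening: 0.0391
grasp_force: 51.7
```

Call:
send_rows(linear=[[-0.0005,0,0],[-0.0005,0,0],[0,0,0]], twist=[[0,0,0],[0,0,0],[0,0,0]], gripper=[20,20,20])

```text
time: 23.35
ee_pos: [0.549, -0.1316, 0.037]
tcp_rot: [179.9, 0.1, 170.5]
wrist_force: [-1.1, -0.5, 0.9]
opening: 0.039
grasp_force: 51.9
```

Call:
send_rows(linear=[[-0.0005,0,0.0005],[-0.0005,0,0],[-0.0005,0,0],[0,0,0]], twist=[[0,0,0],[0,0,0],[0,0,0],[0,0,0]], gripper=[20,20,20,20])

```text
time: 23.85
ee_pos: [0.5494, -0.1316, 0.0369]
tcp_rot: [179.9, -0.0, 170.5]
wrist_force: [-9.1, 2.2, 9.8]
opening: 0.0392
grasp_force: 53.1
```

Call:
send_rows(linear=[[0,0,0],[0,0,0],[0,0,0],[0,0,-0.02],[0,0,-0.05],[0,0,-0.05],[0,0,0]], twist=[[0,0,0],[0,0,0],[0,0,0],[0,0,0],[0,0,0],[0,0,0],[0,0,0]], gripper=[80,80,80,80,80,80,80])

```text
time: 24.72
ee_pos: [0.552, -0.1324, 0.1607]
tcp_rot: [179.9, 0.5, 170.5]
wrist_force: [0.0, -0.3, -0.8]
opening: 0.0683
grasp_force: 0.0
```

Run:
```python
from h import *
plan([.5682,.0160,.150],186.6); o=bot.get_obs();  print(o['ee_pos'],o['tcp_rot'],o['time'],o['wrist_force'])
```

```text
twist [ 0.     0.049 -1.607] shift after [-0.0331  0.1456  0.0107]
[ 0.5520129  -0.13244195  0.16069499] [179.92918705   0.48212636 170.52490561] 24.725 [ 0.01416749 -0.31703896 -0.75970783]
```

Call:
send_rows(linear=[[0,0,0],[0,0,0],[-0.011,0.0485,0.003],[-0.011,0.0485,0.003],[-0.011,0.0485,0.004],[0,0,0],[0,0,0]], twist=[[0,0.05,-0.8],[0,0,-0.81],[0,0,0],[0,0,0],[0,0,0],[0,0,0],[0,0,0]], gripper=[80,80,80,80,80,80,80])

```text
time: 25.6
ee_pos: [0.5658, 0.0163, 0.1457]
tcp_rot: [179.8, -0.5, -173.3]
wrist_force: [-0.1, 0.3, -0.3]
opening: 0.0686
grasp_force: 0.0
```

Run:
```python
from h import *
plan([.5682,.0160,.054],186.6); o=bot.get_obs(); P=pose('wrist',o); img=camera('wrist'); cv2.imwrite('pics/w10.png',img[:,:,::-1]); print(o['ee_pos'],o['tcp_rot'],o['time'])
c,s=np.cos(np.radians(6.6)),np.sin(np.radians(6.6)); W=lambda x,y,z:[.5682+x*c-y*s,.016+x*s+y*c,z]
print(proj(P,[W(x,y,.07) for x,y in ((.022,.018),(.022,-.018),(-.022,-.018),(-.022,.018))]).round(1))
```

```text
twist [ 0.017 -0.045  0.006] shift after [-0.0023 -0.0006  0.0917]
[0.56581552 0.01632618 0.14566697] [ 179.83016213   -0.45002703 -173.33598247] 25.6
[[336.3 245.3]
 [290.4 245.3]
 [288.9 191.6]
 [337.7 191.6]]
```

View pics/w10.png

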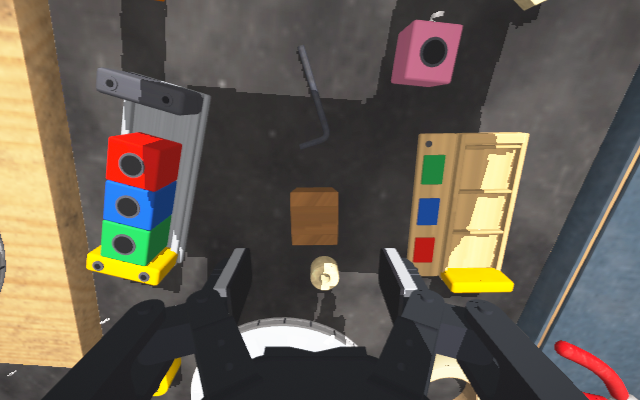

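The row stands tight: red (130,165), blue (127,207), green (123,244), then the yellow stop. The brown wedge top spans (290–338, 191–245), as predicted. Descending to grip the wedge.

Call:
send_rows(linear=[[-0.0023,-0.0006,0.03],[0,0,0.03],[0,0,0.02],[0,0,0.0117],[0,0,0],[0,0,0]], twist=[[0.017,-0.045,0],[0,0,0],[0,0,0],[0,0,0],[0,0,0],[0,0,0]], gripper=[80,80,80,80,80,80])

```text
time: 26.4
ee_pos: [0.5688, 0.0158, 0.0558]
tcp_rot: [180.0, 0.1, -173.4]
wrist_force: [0.8, -0.5, 0.4]
opening: 0.0684
grasp_force: 0.0
```

Run:
```python
from h import *
plan([.5682,.0160,.054],186.6)
```

```text
twist [ 0.     0.014 -0.   ] shift after [0.0006 0.0002 0.0018]
```

Call:
send_rows(linear=[[0.0005,0,0.002],[0,0,0],[0,0,0],[0,0,0],[0,0,0],[0,0,0],[0,0,0]], twist=[[0,0.01,0],[0,0,0],[0,0,0],[0,0,0],[0,0,0],[0,0,0],[0,0,0]], gripper=[60,52,44,36,30,30,30], grip_force=60)

```text
time: 27.28
ee_pos: [0.568, 0.0161, 0.0531]
tcp_rot: [180.0, -0.0, -173.4]
wrist_force: [0.4, 0.2, 4.8]
opening: 0.0353
grasp_force: 60.1
```

Call:
send_rows(linear=[[0,0,-0.03],[0,0,-0.03],[0,0,0]], twist=[[0,0,0],[0,0,0],[0,0,0]], gripper=[30,30,30])

```text
time: 27.65
ee_pos: [0.5687, 0.016, 0.1146]
tcp_rot: [-180.0, 0.1, -173.4]
wrist_force: [-0.4, 0.8, -1.8]
opening: 0.0351
grasp_force: 59.9
```

Run:
```python
from h import *
plan(nest(-.054,0,.145),170.5); o=bot.get_obs(); P=pose('wrist',o); img=camera('wrist'); cv2.imwrite('pics/w11.png',img[:,:,::-1]); cv2.imwrite('pics/s11.png',camera('side')[:,:,::-1])
```

```text
twist [1.000e-03 1.300e-02 1.612e+00] shift after [ 0.0303 -0.1492 -0.0304]
```

View pics/s11.png

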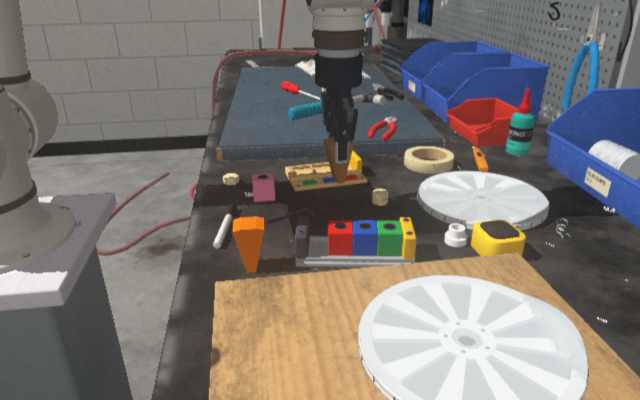

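The wedge is gripped upright at (340,160), and the row reads red, blue, green, yellow stop. Moving over the gap.

Call:
send_rows(linear=[[0,0,-0.015],[0,0,-0.015],[0.0101,-0.0497,0],[0.0101,-0.0497,0],[0.0101,-0.0497,0],[0,0,0],[0,0,0]], twist=[[0,0,0.8],[0,0.01,0.81],[0,0,0],[0,0,0],[0,0,0],[0,0,0],[0,0,0]], gripper=[30,30,30,30,30,30,30])

```text
time: 28.62
ee_pos: [0.513, -0.1259, 0.1417]
tcp_rot: [180.0, -0.2, 170.5]
wrist_force: [-0.3, 0.6, -1.2]
opening: 0.0354
grasp_force: 60.3
```

Run:
```python
from h import *
plan(nest(-.054,0,.065),170.5); o=bot.get_obs(); P=pose('wrist',o); img=camera('wrist'); cv2.imwrite('pics/w12.png',img[:,:,::-1]); print(o['ee_pos'],o['tcp_rot'],o['time'],o['wrist_force'])
print('pred screws',proj(P,[nest(-.078,.02,.05),nest(-.078,-.02,.05),nest(-.069,0,.05)]).round(1),'foot',proj(P,o['ee_pos']-[0,0,.053]).round(1))
```

```text
twist [ 0.001 -0.024 -0.001] shift after [-0.0013 -0.      0.0767]
[ 0.51299888 -0.12586338  0.14166903] [179.98553652  -0.23619687 170.48813483] 28.625 [-0.29037386  0.58293879 -1.2250648 ]
pred screws [[339.8 181.8]
 [289.1 181.8]
 [314.5 192.7]] foot [[314.5 228.5]]
```

View pics/w12.png

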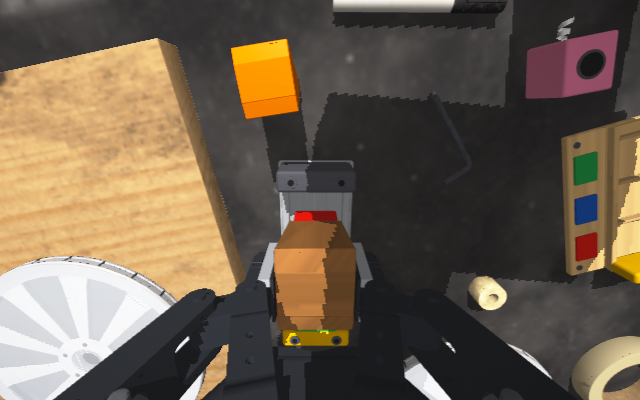

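Wedge foot is over the gap; the grey screws at (290,183) and (341,183) match prediction. Lowering.

Call:
send_rows(linear=[[-0.0013,0,0.02],[0,0,0.02],[0,0,0.015],[0,0,0.008],[0,0,0],[0,0,0]], twist=[[0,-0.02,0],[0,0,0],[0,0,0],[0,0,0],[0,0,0],[0,0,0]], gripper=[30,30,30,30,30,30])

```text
time: 29.42
ee_pos: [0.5151, -0.1263, 0.0806]
tcp_rot: [-180.0, 0.1, 170.5]
wrist_force: [0.4, 0.7, -1.0]
opening: 0.0353
grasp_force: 60.2
```

Call:
send_rows(linear=[[0,0,0.003],[0,0,0.003],[0,0,0.002],[0,0,0]], twist=[[0,0,0],[0,0,0],[0,0,0],[0,0,0]], gripper=[30,30,30,30])

```text
time: 29.92
ee_pos: [0.5146, -0.1262, 0.0717]
tcp_rot: [-180.0, 0.0, 170.5]
wrist_force: [-0.3, 0.1, -0.7]
opening: 0.0352
grasp_force: 60.2
```

Call:
send_rows(linear=[[0,0,0.002],[0,0,0.002],[0,0,0.001],[0,0,0]], twist=[[0,0,0],[0,0,0],[0,0,0],[0,0,0]], gripper=[30,30,30,30])

```text
time: 30.42
ee_pos: [0.5146, -0.1262, 0.0667]
tcp_rot: [-180.0, 0.0, 170.5]
wrist_force: [-0.7, -0.4, -0.5]
opening: 0.0353
grasp_force: 60.2
```

Call:
send_rows(linear=[[0,0,0.001],[0,0,0.0005],[0,0,0]], twist=[[0,0,0],[0,0,0],[0,0,0]], gripper=[30,30,30])

```text
time: 30.8
ee_pos: [0.5145, -0.1262, 0.0653]
tcp_rot: [-180.0, 0.0, 170.5]
wrist_force: [-1.0, 0.2, -0.9]
opening: 0.0354
grasp_force: 60.2
```

Call:
send_rows(linear=[[0,0,0.0005],[0,0,0.0005],[0,0,0.0005],[0,0,0]], twist=[[0,0,0],[0,0,0],[0,0,0],[0,0,0]], gripper=[30,30,30,30])

```text
time: 31.3
ee_pos: [0.5144, -0.1262, 0.0638]
tcp_rot: [-180.0, 0.0, 170.5]
wrist_force: [-4.1, 1.5, 1.1]
opening: 0.0349
grasp_force: 60.2
```

Call:
send_rows(linear=[[0.0003,0,0.0005],[0.0002,0,0.0005],[0,0,0]], twist=[[0,0,0],[0,0,0],[0,0,0]], gripper=[30,30,30])

```text
time: 31.68
ee_pos: [0.5144, -0.1262, 0.0632]
tcp_rot: [-180.0, 0.1, 170.5]
wrist_force: [-4.8, 1.2, 4.9]
opening: 0.0355
grasp_force: 60.7
```

Call:
send_rows(linear=[[0.0003,0,0.0005],[0.0002,0,0.0005],[0,0,0]], twist=[[0,0,0],[0,0,0],[0,0,0]], gripper=[30,30,30])

```text
time: 32.05
ee_pos: [0.5143, -0.1262, 0.0628]
tcp_rot: [-180.0, 0.2, 170.5]
wrist_force: [-4.5, 0.6, 8.9]
opening: 0.0354
grasp_force: 61.3
```

Call:
send_rows(linear=[[0.0004,0,0.0005],[0.0003,0,0.0005],[0,0,0.0004],[0,0,0]], twist=[[0,0,0],[0,0,0],[0,0,0],[0,0,0]], gripper=[30,30,30,30])

```text
time: 32.55
ee_pos: [0.5143, -0.1262, 0.0625]
tcp_rot: [-180.0, 0.3, 170.5]
wrist_force: [-4.7, 1.1, 13.8]
opening: 0.0353
grasp_force: 62.0
```

Call:
send_rows(linear=[[0.0003,0,0.0006],[0,0,0.0005],[0,0,0],[0,0,0]], twist=[[0,0,0],[0,0,0],[0,0,0],[0,0,0]], gripper=[30,30,30,30])

```text
time: 33.05
ee_pos: [0.5143, -0.1263, 0.0622]
tcp_rot: [-180.0, 0.3, 170.5]
wrist_force: [-6.2, 1.5, 19.8]
opening: 0.0356
grasp_force: 62.7
```

Call:
send_rows(linear=[[0,0,0],[0,0,0],[0,0,0],[0,0,0],[0,0,-0.02],[0,0,-0.04],[0,0,-0.04],[0,0,0]], twist=[[0,0,0],[0,0,0],[0,0,0],[0,0,0],[0,0,0],[0,0,0],[0,0,0],[0,0,0]], gripper=[30,80,80,80,80,80,80,80])

```text
time: 34.05
ee_pos: [0.5141, -0.1262, 0.1624]
tcp_rot: [-180.0, 0.4, 170.5]
wrist_force: [-1.1, 0.1, -1.1]
opening: 0.0686
grasp_force: 0.0
```

Run:
```python
from h import *
o=bot.get_obs(); P=pose('wrist',o); img=camera('wrist'); s=camera('side'); print(o['ee_pos'],o['tcp_rot'],o['time'])
cv2.imwrite('pics/f.png',np.hstack([img[100:400,150:480],cv2.resize(s[190:290,270:440],None,fx=2.7,fy=3,interpolation=2)])[:,:,::-1])
```

```text
[ 0.51410639 -0.12624706  0.16243361] [-179.970046      0.35689827  170.52790283] 34.05
```

View pics/f.png

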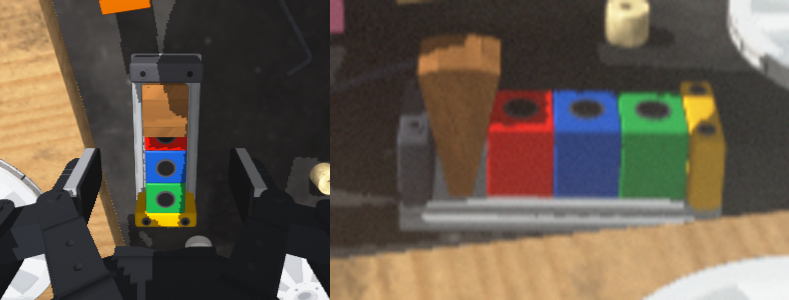

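The wedge is seated between the grey block and red, and the row is contiguous in both views (red, blue, green, stop). The gripped press carried some side load, so I'll press once more on the wedge top with closed fingers so it can centre itself.

Call:
send_rows(linear=[[0,0,0],[0,0,0],[0,0,0],[0,0,0],[0,0,0.03],[0,0,0.025],[0,0,0.005],[0,0,0]], twist=[[0,0,0],[0,0,0],[0,0,0],[0,0,0],[0,0,0],[0,0,0],[0,0,0],[0,0,0]], gripper=[0,0,0,0,0,0,0,0])

```text
time: 35.15
ee_pos: [0.5128, -0.1259, 0.0998]
tcp_rot: [-180.0, 0.1, 170.5]
wrist_force: [-0.3, -0.8, 0.9]
opening: -0.0001
grasp_force: 0.0
```

Call:
send_rows(linear=[[0,0,0.002],[0,0,0.002],[0,0,0.001],[0,0,0]], twist=[[0,0,0],[0,0,0],[0,0,0],[0,0,0]], gripper=[0,0,0,0])

```text
time: 35.65
ee_pos: [0.5133, -0.126, 0.096]
tcp_rot: [-180.0, 0.2, 170.5]
wrist_force: [-1.7, 1.4, 8.7]
opening: -0.0004
grasp_force: 4.5
```

Call:
send_rows(linear=[[0,0,0.0006],[0,0,0.0005],[0,0,0],[0,0,0]], twist=[[0,0,0],[0,0,0],[0,0,0],[0,0,0]], gripper=[0,0,0,0])

```text
time: 36.15
ee_pos: [0.5134, -0.1261, 0.0959]
tcp_rot: [-180.0, 0.2, 170.5]
wrist_force: [-5.0, 1.7, 15.0]
opening: 0.0001
grasp_force: 8.0
```

Call:
send_rows(linear=[[0,0,0.0005],[0,0,0.0004],[0,0,0],[0,0,0]], twist=[[0,0,0],[0,0,0],[0,0,0],[0,0,0]], gripper=[0,0,0,0])

```text
time: 36.65
ee_pos: [0.5137, -0.1261, 0.0958]
tcp_rot: [-180.0, 0.3, 170.5]
wrist_force: [-5.7, 1.7, 20.9]
opening: 0.0001
grasp_force: 10.5
```

Call:
send_rows(linear=[[0,0,-0.02],[0,0,-0.04],[0,0,-0.04],[0,0,-0.04],[0,0,0],[0,0,0]], twist=[[0,0,0],[0,0,0],[0,0,0],[0,0,0],[0,0,0],[0,0,0]], gripper=[0,0,0,0,0,0])

```text
time: 37.4
ee_pos: [0.5125, -0.1259, 0.2319]
tcp_rot: [-180.0, 0.1, 170.5]
wrist_force: [0.3, -1.1, -0.2]
opening: -0.0002
grasp_force: 0.0
```

Run:
```python
from h import *
o=bot.get_obs(); P=pose('wrist',o); img=camera('wrist'); print(o['ee_pos'],o['time'])
for x in (.051,.015):
    X=nest(x,0,.05); print('expect',np.round(np.array(X)*1000,1)); bore(img,P,proj(P,X)[0],rad=12)
for c in blobs(img,'brown',(250,100,400,350))[:1]: print('wedge px',cv2.boundingRect(c),proj(P,[nest(-.054+sx*.022,sy*.018,.08) for sx in(-1,1) for sy in(-1,1)]).round(0).tolist())
```

```text
[ 0.51253761 -0.12585218  0.23191667] 37.4
expect [ 617.8 -143.4   50. ]
bore [315.  264.9] [  9  25 176] [[ 618.8 -143.2   50. ]]
expect [ 582.3 -137.5   50. ]
bore [315.2 239.2] [ 14  18 159] [[ 584.3 -137.1   50. ]]
wedge px (298, 169, 36, 42) [[296.0, 168.0], [333.0, 168.0], [297.0, 210.0], [332.0, 210.0]]
```

The blanks and the wedge are at their expected places within about 2 mm, and the robot is clear. Handing in.

```bash
python3 -c "
from workcell import ticket; print(ticket.job_done())"
```

```text
the job is handed in; nothing more can be done
None
```

The job is handed in at about 37 s: green, blue and red stand in reversed order against the yellow stop, the brown wedge is pressed down with about 21 N and did not move under a second press, and the robot touches nothing.

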